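# Check the brake lever of a die trolley's push bar stops short of the bar

## Task

Check the long brake lever on the trolley's push bar: from the outside, with the backs of the fingers (or the shut fingers), press it in towards the bar as far as it goes, hold it against its stop for a good second without forcing it, then ease it back out under the fingers, not letting it snap, and move clear. Nothing is gripped; do not touch the bar, leave the short lowering lever alone and do not disturb the loose things on the bench.

Things in the scene. Friction and masses are not known exactly. Their poses are not given: they have to be found in the camera images.
- brake_lever (a joint): Angle of the long brake lever, rad. 0 = fully out (at rest), grows as it is pressed towards the bar, 0.34 = against its stop. It turns level, about an upright pin. A spring pushes it out: at the point brake_lever_face about 3.5 N starts it moving and about 8.5 N brings it to the stop; there it goes hard, its inner face still about 27 mm short of the bar.
- brake_lever_pivot (a point): Axis of the brake lever's pin, at the lever's mid height (about 120 mm above the bench). Its frame turns with the lever: z up, the lever runs from here along its -y for 155 mm and ends in a 22 mm ball; +x points from the lever towards the bar. The dark steel blade is 10 mm thick (x) and 18 mm high (z). Pressing turns it counter-clockwise seen from above.
- brake_lever_face (a point): The place to press: on the outer face (the one away from the bar, towards the robot) of the long brake lever, 115 mm from its pin, mid height. Same axes as the pin's frame: press along +x. In front of it (-x side) and below it down to the bench it is open, but for low loose tools (under 40 mm).
- brake_lever_clamp: Aluminium clamp on the bar that carries the brake lever; 42 mm round, 28 mm wide along the bar. Origin on the bar's axis, axes as the bar's; the pin stands 45 mm from it along -x. Fixed to the bar.
- lowering_lever (a joint): Angle of the short lowering lever (85 mm long, otherwise like the brake lever), rad; 0 = fully out. To be left alone.
- lowering_lever_pivot (a point): Axis of the short lowering lever's pin, mid height; its lever runs along this frame's -y for 85 mm. The two pins are about 200 mm apart along the bar; either lever may be the one on the left.
- bar: Push bar of the trolley: 28 mm round steel bar, 500 mm long, lying level along this frame's y with its axis 120 mm above the bench, held by a green stand near each end. Fixed. Origin on the bench below the middle of the bar. The levers' pins stand 45 mm in front of the bar's axis (-x, robot side); at rest the levers slant outwards by 0.36 rad from the bar. The lever clamps are up to 21 mm above the bar's axis, the stands up to 24 mm.
- brush: Loose flat paint brush lying on the bench between robot and bar. Leave alone.
- wrench: Loose steel wrench lying on the bench between robot and bar. Leave alone.
- oil: Loose grey oil bottle, 64 mm wide, 170 mm tall, standing to the robot's right of the bar. Leave alone.
- bush: Loose flanged steel bush, 64 mm wide, 50 mm tall, standing to the robot's left of the bar. Leave alone.

How it is judged:
On the way:
1. the brake lever is held against its stop by the fingers pressing from its outer side, for 0.8 s (value of joint brake_lever above 0.31 rad and contact force between the fingers and brake_lever_clamp above 2 N and x of the grasp point in the frame of brake_lever_face below 0 m), for 0.8 s.
At the end, for the whole second after the job is handed in: Brake lever back fully out (within 0.03 rad), lowering lever out, loose things at rest within 30 mm of where they were (value of joint each of brake_lever, lowering_lever below 0.03 rad and distance of each of brush, wrench, oil, bush from where it was at the start of the episode below 0.03 m and linear speed of each of brush, wrench, oil, bush below 0.03 m/s); the robot touches nothing.
It fails at once if the brake lever snaps back (faster than 4 rad/s) (velocity of joint brake_lever below -4 rad/s).
It fails at once if the lever is forced (over 50 N from the fingers) (contact force between the fingers and brake_lever_clamp above 50 N).
It fails at once if the brake lever is worked by a grip or from its inner side (grasp point not outside the lever's outer face) (value of joint brake_lever above 0.08 rad and x of the grasp point in the frame of brake_lever_face above 0.003 m and contact force between the fingers and brake_lever_clamp above 1 N).
It fails at once if the robot touches the bar or its stands (contact force between any of the fingers, the arm and bar above 2 N).
It fails at once if the short lowering lever is worked (over 0.06 rad), or a loose thing is pushed or lifted more than 30 mm (value of joint lowering_lever above 0.06 rad or distance of any of brush, wrench, oil, bush from where it was at the start of the episode above 0.03 m).
It also fails if it takes over 38 s, if anything falls off the work surface, if the arm or the gripper's body presses on something with over 40 N, if the wrist force passes 120 N, or if a joint passes its speed limit or range.

## Robot

A 6-joint arm with a two-finger parallel gripper is mounted at the origin on the work surface. World frame = base frame: x ahead of the robot, y to its left, z up, the work surface at z = 0. Lengths are in m, angles in rad, forces in N, time in s.
With the tool pointing down it reaches from about 0.15 to 0.775 m from the base axis. Payload 6.1 kg.
Tool frame: the origin (TCP) lies midway between the tips of the shut fingers; the grasp point (between the pads) lies 19 mm behind it; z points along the fingers, y is the line along which they close (so a half turn about z gives the same grasp; the last joint's range is limited). The gripper opens to 85 mm and grips with 20 to 120 N. Pads are 22 mm wide; open, the fingers measure 114 mm over their backs; the gripper's body (76 mm by 85 mm) begins 54 mm behind the grasp point. The pads swing forward as they close: fully open they stand 13 mm farther back than shut.
Start: joints at [-1.101, 0.126, -0.04, 1.405, 0, 1.571], TCP at [0.238, -0.468, 0.231] pointing down, gripper open.
Joint ranges: [-2.72, 2.72], [-0.95, 1.95], [-1.27, 1.35], [-1.78, 2.02], [-1.46, 1.47], [-3.14, 3.14]. Speed limits (rad/s): [2.39, 2.39, 3.01, 3.14, 3.14, 3.14].

## Interface

Orientations are given as a unit quaternion [x, y, z, w].
In Python, from workcell import arm, vision, order gives the robot as it stands.
- The arm moves only by the tool play_rows, never from a script. Its argument "commands" is a list of rows, each an object of numbers: "x", "y", "z": the shift along the tool's x, y, z in mm; "rx", "ry", "rz": the turn, a rotation vector about the tool's x, y, z in degrees; "jaw": the opening, from 0 (shut) to 1 (fully open). In form: [{"x": .., "y": .., "z": .., "rx": .., "ry": .., "rz": .., "jaw": ..}, ...]. A call has 1 to 5 rows; each row shifts and turns the commanded pose from where the row before left it, along the tool's axes as they then stand; what a row does not reach is not made up. A row lasts 1/10 s, in which the tool goes at most 50 mm and 8.59 degrees, less where a joint would pass 70% of its speed; a pose out of reach is approached as far as the arm can. A call is refused whole if a number of a shift passes 50 or a number of a turn 8.59, either way. A call with a gripper value outside its range is refused whole. The fingers move at their own pace and stop on an object; "newtons" is the grip in N (left out, the last holds). Time passes only in rows, so rows that do not move let the fingers close. It gives the time, the measured TCP pose, the force, the opening and the grip force at its end, in the units of the state.
- arm.observe(): the state, without advancing time (a new reading comes with each control period).
- vision.camera(name): name is "scene" or "top"; returns a dict with "color" (480x640x3 uint8, blue, green, red), "fx", "fy", "cx", "cy" (pixels), "k1" (the pictures are not rectified: a ray, as slopes to the right and down, at radius r is drawn at 1 + k1 r^2 times it, then the intrinsics apply), "origin" and "attitude" of the camera in the world. Camera axes: x right, y up, looking along -z (the intrinsics and any distortion apply to the point x, -y, -z); pixel columns grow to the right and rows downward; lengths in m; the calibration is good to about 2 mm. A picture is of the moment at which its call begins. There is no depth.
- order.job_done(): hands the job in; it is judged then, once.
The state is a dict: "clock": time; "joints": joint angles; "dq": joint speeds; "joint_torque": joint torques, N m; "tcp_pos": TCP position; "eef_rot": TCP orientation; "contact_force": force on the tool from outside, world axes, zero at the start; "ft_torque": the same for the moment, N m; "opening": finger opening in m; "grip_force": force on a finger pad.
Only numpy, scipy, OpenCV 4.12 (cv2) and the standard library are available. Lean on these libraries where they do the work, as an engineer would, in place of code of your own. Each camera call takes 0.05 s, during which the arm holds its last target. There are 200 camera calls.

## Working session

There is one attempt and no reset: what is moved stays moved. The work goes in short steps, Python scripts to look and compute and a tool call to move; the robot and the scene stay as the last step left them, time stands still between calls to the robot, and variables do not carry over. Pictures are saved under pics/ and viewed, at most 10 in all, crops included, and the job is handed in when it is done.

Besides the shell and the picture viewer there is one more tool, called after "Request:" as name(argument=value, ...), one argument or row to a line, values as JSON. play_rows: Moves the arm, as the interface text tells. Its arguments: {"type":"object","properties":{"commands":{"type":"array"},"newtons":{"type":"number"}},"required":["commands"]}

```bash
mkdir -p pics
cat > h.py <<'E'
import numpy as np,cv2
from workcell import arm,vision,order
from scipy.spatial.transform import Rotation as R
def rot(a):
    a=np.array(a,float); return a if a.shape==(3,3) else R.from_quat(a).as_matrix()
def plane(c,u,v,z):
    p=np.array([(u-c["cx"])/c["fx"],(v-c["cy"])/c["fy"]]);q=p.copy()
    for _ in range(20): q=p/(1+c["k1"]*(q@q))
    d=rot(c["attitude"])@np.array([q[0],-q[1],-1]);o=np.array(c["origin"])
    return o+d*(z-o[2])/d[2]
def proj(c,P):
    s=rot(c["attitude"]).T@(np.array(P)-c["origin"]);q=np.array([s[0],-s[1]])/-s[2]
    q=q*(1+c["k1"]*(q@q));return q[0]*c["fx"]+c["cx"],q[1]*c["fy"]+c["cy"]
E
python3 - <<'E'
from h import *
for n in("top","scene"):
    c=vision.camera(n);cv2.imwrite(f"pics/{n}0.png",c["color"]);print({k:v for k,v in c.items() if k!="color"})
print(arm.observe())
E
```

```text
{'fx': 517.0834503050598, 'fy': 517.0834503050598, 'cx': 323.1966573181266, 'cy': 240.38020358653384, 'k1': -0.043465500255229425, 'origin': array([3.41089528e-01, 1.16649467e-03, 1.18573690e+00]), 'attitude': array([-0.04874735,  0.05935506,  0.70956555, -0.70044087])}
{'fx': 535.5430577797023, 'fy': 535.5430577797023, 'cx': 320.44089388338546, 'cy': 237.47386989288503, 'k1': -0.03297754857354906, 'origin': array([1.3978653 , 0.18013338, 0.78925701]), 'attitude': array([0.28509699, 0.34321159, 0.69378556, 0.56532036])}
{'clock': 0.1, 'joints': array([-1.10095934e+00,  1.26333155e-01, -4.04926312e-02,  1.40541802e+00,
       -5.94332678e-06,  1.57081126e+00]), 'dq': array([-0.00106944,  0.0004448 ,  0.0011916 ,  0.00085812,  0.00019124,
        0.00121753]), 'joint_torque': array([ 9.44724593e-05, -4.36901736e+01,  3.53607595e+01,  1.36532358e-02,
        3.82119356e-05, -7.83230291e-06]), 'tcp_pos': array([ 0.23752014, -0.46778344,  0.23060587]), 'eef_rot': array([ 9.72534800e-01,  2.32756396e-01, -1.71355552e-04, -7.03167648e-04]), 'contact_force': array([ 0.37441988, -0.03784811, -0.90177306]), 'ft_torque': array([-0.01241458, -0.00779268,  0.03158909]), 'grip_force': 0.0, 'opening': 0.08548710441343965}
```

View pics/top0.png

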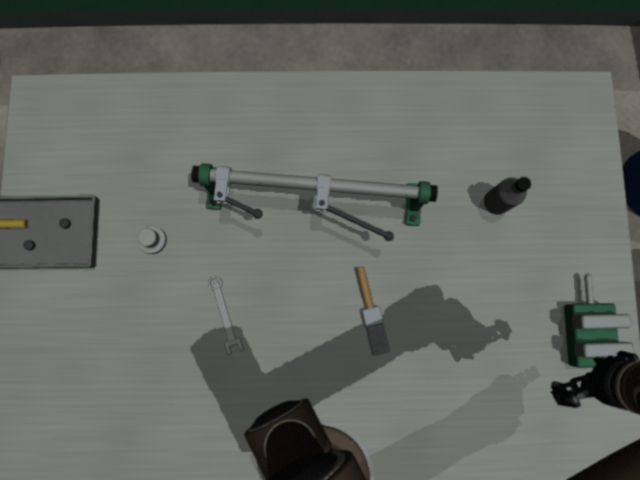

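View pics/scene0.png

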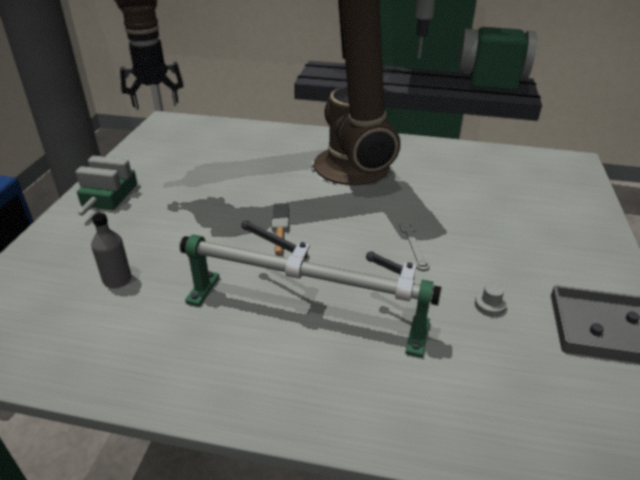

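The top view shows the bar from about (195,174) to (435,193). The long lever is the right one, with its pin near (321,206) and ball near (389,237). The short lever is on the left, with its ball at (258,214). I'll enlarge the lever area next.

Run:
```python
from h import *
i=cv2.imread("pics/top0.png")[150:260,300:450]
cv2.imwrite("pics/crop.png",cv2.resize(np.clip(i*1.7,0,255).astype('uint8'),None,fx=5,fy=5,interpolation=cv2.INTER_CUBIC))
c=vision.camera("top")
for n,u,v,z in[("pin",321,206,.13),("ball",389,237,.12),("barL",195,174,.12),("barR",435,193,.12),("sball",258,214,.12),("spin",219,195,.13),("brushtop",361,267,.01),("brushbot",380,353,.01),("oil",497,197,.1)]:
    print(n,plane(c,u,v,z).round(4))
```

```text
pin [ 0.5765 -0.0123  0.13  ]
ball [ 0.5109 -0.1539  0.12  ]
barL [0.6515 0.2547 0.12  ]
barR [ 0.6045 -0.2553  0.12  ]
sball [0.563  0.1201 0.12  ]
spin [0.6025 0.2009 0.13  ]
brushtop [ 0.4597 -0.1034  0.01  ]
brushbot [ 0.2662 -0.1412  0.01  ]
oil [ 0.5994 -0.3957  0.1   ]
```

View pics/crop.png

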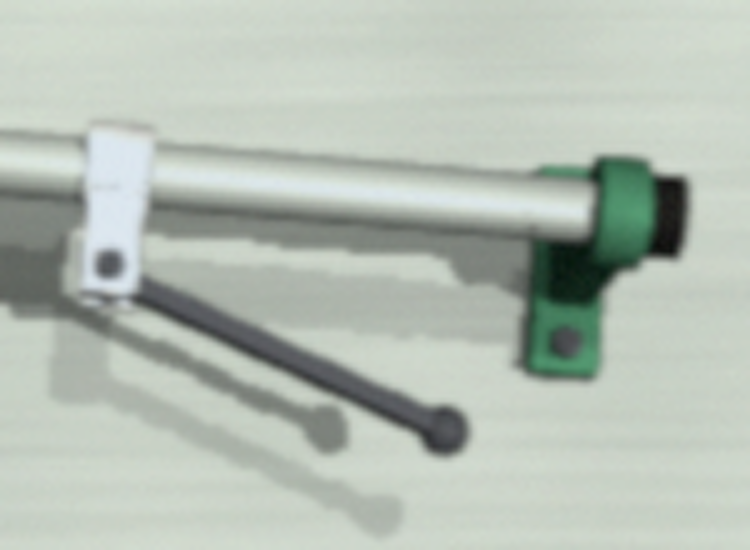

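In the crop the pin is at about (321.8,202.8) and the ball at (388.8,236) in full-image pixels. That puts the pin at about (0.582,-0.015) and the pressing point at about (0.528,-0.116). The lever swings to about (0.565,-0.129) at its stop, so I'll press with the finger backs along about -18°. First I turn the tool and shut the fingers.

Request:
play_rows(
  commands=[
    {"rz":-8,"jaw":0},
    {"rz":-8,"jaw":0},
    {"rz":-8,"jaw":0},
    {"rz":-8,"jaw":0},
    {"rz":-8,"jaw":0},
  ],
  newtons=40,
)

```text
invalid input at $.commands[0]: expected keys x, y, z, rx, ry, rz, jaw
```

Request:
play_rows(
  commands=[
    {"rz":-5,"jaw":0},
    {"x":30,"y":9,"jaw":0},
    {"x":35,"y":10,"jaw":0},
    {"x":35,"y":10,"jaw":0},
    {"x":35,"y":10,"jaw":0},
  ],
)

```text
invalid input at $.commands[0]: expected keys x, y, z, rx, ry, rz, jaw
```

Request:
play_rows(
  commands=[
    {"x":35,"y":10,"jaw":0},
    {"x":35,"y":10,"jaw":0},
    {"x":35,"y":10,"jaw":0},
    {"x":35,"y":10,"jaw":0},
    {"x":35,"y":10,"jaw":0},
  ],
)

```text
invalid input at $.commands[0]: expected keys x, y, z, rx, ry, rz, jaw
```

All keys are required in every row.

Request:
play_rows(
  commands=[
    {"x":0,"y":0,"z":0,"rx":0,"ry":0,"rz":-8,"jaw":0},
    {"x":0,"y":0,"z":0,"rx":0,"ry":0,"rz":-8,"jaw":0},
    {"x":0,"y":0,"z":0,"rx":0,"ry":0,"rz":-8,"jaw":0},
    {"x":0,"y":0,"z":0,"rx":0,"ry":0,"rz":-8,"jaw":0},
    {"x":0,"y":0,"z":0,"rx":0,"ry":0,"rz":-8,"jaw":0},
  ],
  newtons=40,
)

```text
clock: 0.65
tcp_pos: [0.2376, -0.4679, 0.231]
eef_rot: [0.833, 0.554, 0.0, -0.0]
contact_force: [-0.2, -0.1, -0.1]
opening: 0.0123
grip_force: 0.0
```

Request:
play_rows(
  commands=[
    {"x":0,"y":0,"z":0,"rx":0,"ry":0,"rz":-5,"jaw":0},
    {"x":30,"y":9,"z":0,"rx":0,"ry":0,"rz":0,"jaw":0},
    {"x":35,"y":10,"z":0,"rx":0,"ry":0,"rz":0,"jaw":0},
    {"x":35,"y":10,"z":0,"rx":0,"ry":0,"rz":0,"jaw":0},
    {"x":35,"y":10,"z":0,"rx":0,"ry":0,"rz":0,"jaw":0},
  ],
)

```text
clock: 1.15
tcp_pos: [0.317, -0.3507, 0.231]
eef_rot: [0.81, 0.587, 0.0, -0.0]
contact_force: [0.1, 0.5, -1.2]
opening: -0.0002
grip_force: 0.0
```

Request:
play_rows(
  commands=[
    {"x":35,"y":10,"z":0,"rx":0,"ry":0,"rz":0,"jaw":0},
    {"x":35,"y":10,"z":0,"rx":0,"ry":0,"rz":0,"jaw":0},
    {"x":35,"y":10,"z":0,"rx":0,"ry":0,"rz":0,"jaw":0},
    {"x":35,"y":10,"z":0,"rx":0,"ry":0,"rz":0,"jaw":0},
    {"x":0,"y":0,"z":0,"rx":0,"ry":0,"rz":0,"jaw":0},
  ],
)

```text
clock: 1.65
tcp_pos: [0.3996, -0.2283, 0.2311]
eef_rot: [0.808, 0.589, 0.0, -0.0]
contact_force: [0.5, -0.4, 0.5]
opening: 0.0004
grip_force: 0.0
```

Request:
play_rows(
  commands=[
    {"x":37,"y":10,"z":0,"rx":0,"ry":0,"rz":0,"jaw":0},
    {"x":37,"y":10,"z":0,"rx":0,"ry":0,"rz":0,"jaw":0},
    {"x":37,"y":10,"z":0,"rx":0,"ry":0,"rz":0,"jaw":0},
    {"x":36,"y":10,"z":0,"rx":0,"ry":0,"rz":0,"jaw":0},
    {"x":0,"y":0,"z":20,"rx":0,"ry":0,"rz":0,"jaw":0},
  ],
)

```text
clock: 2.15
tcp_pos: [0.4847, -0.1017, 0.2128]
eef_rot: [0.808, 0.589, 0.002, 0.001]
contact_force: [0.2, -0.2, -0.0]
opening: 0.0
grip_force: 0.0
```

Request:
play_rows(
  commands=[
    {"x":0,"y":0,"z":25,"rx":0,"ry":0,"rz":0,"jaw":0},
    {"x":0,"y":0,"z":30,"rx":0,"ry":0,"rz":0,"jaw":0},
    {"x":0,"y":0,"z":30,"rx":0,"ry":0,"rz":0,"jaw":0},
    {"x":0,"y":0,"z":25,"rx":0,"ry":0,"rz":0,"jaw":0},
    {"x":0,"y":0,"z":0,"rx":0,"ry":0,"rz":0,"jaw":0},
  ],
)

```text
clock: 2.65
tcp_pos: [0.479, -0.1038, 0.0978]
eef_rot: [0.81, 0.587, -0.002, -0.002]
contact_force: [-0.8, -0.3, 0.5]
opening: -0.0001
grip_force: 0.0
```

Run:
```python
from h import *
c=vision.camera("top");i=c["color"][150:270,280:440]
cv2.imwrite("pics/pre.png",cv2.resize(np.clip(i*1.7,0,255).astype('uint8'),None,fx=4,fy=4,interpolation=cv2.INTER_CUBIC))
c=vision.camera("scene");i=c["color"][130:330,170:350]
cv2.imwrite("pics/pre2.png",cv2.resize(np.clip(i*1.7,0,255).astype('uint8'),None,fx=3,fy=3,interpolation=cv2.INTER_CUBIC))
s=arm.observe();print(s["tcp_pos"],s["contact_force"])
```

```text
[ 0.48145816 -0.10423368  0.10152402] [0.1783381  0.63581076 0.92597201]
```

View pics/pre2.png

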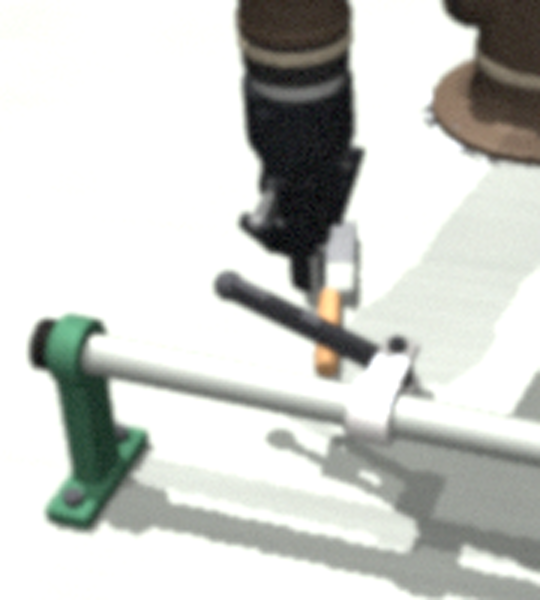

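The scene crop shows the shut fingers, tip near (305,280), standing outside the lever blade with its face in front of them. The knuckles are well above the lever and the bar. I'll approach it now.

Request:
play_rows(
  commands=[
    {"x":0,"y":6,"z":0,"rx":0,"ry":0,"rz":0,"jaw":0},
    {"x":0,"y":6,"z":0,"rx":0,"ry":0,"rz":0,"jaw":0},
    {"x":0,"y":6,"z":0,"rx":0,"ry":0,"rz":0,"jaw":0},
    {"x":0,"y":4,"z":0,"rx":0,"ry":0,"rz":0,"jaw":0},
    {"x":0,"y":0,"z":0,"rx":0,"ry":0,"rz":0,"jaw":0},
  ],
)

```text
clock: 3.25
tcp_pos: [0.5035, -0.111, 0.1015]
eef_rot: [0.809, 0.587, 0.0, 0.0]
contact_force: [-0.4, -0.8, 0.8]
opening: -0.0004
grip_force: 0.0
```

Request:
play_rows(
  commands=[
    {"x":0,"y":3,"z":0,"rx":0,"ry":0,"rz":0,"jaw":0},
    {"x":0,"y":3,"z":0,"rx":0,"ry":0,"rz":0,"jaw":0},
    {"x":0,"y":3,"z":0,"rx":0,"ry":0,"rz":0,"jaw":0},
    {"x":0,"y":3,"z":0,"rx":0,"ry":0,"rz":0,"jaw":0},
    {"x":0,"y":0,"z":0,"rx":0,"ry":0,"rz":0,"jaw":0},
  ],
)

```text
clock: 3.75
tcp_pos: [0.5137, -0.1145, 0.1011]
eef_rot: [0.809, 0.587, -0.001, -0.0]
contact_force: [-3.3, -0.4, 2.1]
opening: -0.0001
grip_force: 1.6
```

Request:
play_rows(
  commands=[
    {"x":0,"y":3,"z":0,"rx":0,"ry":0,"rz":0,"jaw":0},
    {"x":0,"y":3,"z":0,"rx":0,"ry":0,"rz":0,"jaw":0},
    {"x":0,"y":3,"z":0,"rx":0,"ry":0,"rz":0,"jaw":0},
    {"x":0,"y":0,"z":0,"rx":0,"ry":0,"rz":0,"jaw":0},
    {"x":0,"y":0,"z":0,"rx":0,"ry":0,"rz":0,"jaw":0},
  ],
)

```text
clock: 4.25
tcp_pos: [0.5221, -0.1176, 0.1009]
eef_rot: [0.81, 0.587, -0.001, -0.0]
contact_force: [-5.2, -0.3, 0.0]
opening: -0.0
grip_force: 2.1
```

Request:
play_rows(
  commands=[
    {"x":0,"y":3,"z":0,"rx":0,"ry":0,"rz":0,"jaw":0},
    {"x":0,"y":3,"z":0,"rx":0,"ry":0,"rz":0,"jaw":0},
    {"x":0,"y":3,"z":0,"rx":0,"ry":0,"rz":0,"jaw":0},
    {"x":0,"y":3,"z":0,"rx":0,"ry":0,"rz":0,"jaw":0},
    {"x":0,"y":3,"z":0,"rx":0,"ry":0,"rz":0,"jaw":0},
  ],
)

```text
clock: 4.75
tcp_pos: [0.5356, -0.1224, 0.1009]
eef_rot: [0.81, 0.587, -0.001, -0.001]
contact_force: [-8.2, -1.8, 2.9]
opening: -0.0001
grip_force: 3.5
```

Request:
play_rows(
  commands=[
    {"x":0,"y":2,"z":0,"rx":0,"ry":0,"rz":0,"jaw":0},
    {"x":0,"y":2,"z":0,"rx":0,"ry":0,"rz":0,"jaw":0},
    {"x":0,"y":2,"z":0,"rx":0,"ry":0,"rz":0,"jaw":0},
    {"x":0,"y":0,"z":0,"rx":0,"ry":0,"rz":0,"jaw":0},
    {"x":0,"y":0,"z":0,"rx":0,"ry":0,"rz":0,"jaw":0},
  ],
)

```text
clock: 5.25
tcp_pos: [0.5413, -0.124, 0.1009]
eef_rot: [0.81, 0.587, -0.001, -0.001]
contact_force: [-8.4, -0.9, 2.8]
opening: -0.0002
grip_force: 3.6
```

Request:
play_rows(
  commands=[
    {"x":0,"y":2,"z":0,"rx":0,"ry":0,"rz":0,"jaw":0},
    {"x":0,"y":2,"z":0,"rx":0,"ry":0,"rz":0,"jaw":0},
    {"x":0,"y":0,"z":0,"rx":0,"ry":0,"rz":0,"jaw":0},
    {"x":0,"y":0,"z":0,"rx":0,"ry":0,"rz":0,"jaw":0},
  ],
)

```text
clock: 5.65
tcp_pos: [0.5451, -0.1249, 0.1009]
eef_rot: [0.809, 0.587, -0.001, -0.001]
contact_force: [-7.3, 0.0, 1.9]
opening: -0.0002
grip_force: 3.8
```

Request:
play_rows(
  commands=[
    {"x":0,"y":1.5,"z":0,"rx":0,"ry":0,"rz":0,"jaw":0},
    {"x":0,"y":1.5,"z":0,"rx":0,"ry":0,"rz":0,"jaw":0},
    {"x":0,"y":0,"z":0,"rx":0,"ry":0,"rz":0,"jaw":0},
    {"x":0,"y":0,"z":0,"rx":0,"ry":0,"rz":0,"jaw":0},
  ],
)

```text
clock: 6.05
tcp_pos: [0.5478, -0.1254, 0.1008]
eef_rot: [0.809, 0.587, -0.001, -0.001]
contact_force: [-8.6, 1.4, 2.9]
opening: 0.0002
grip_force: 3.9
```

Request:
play_rows(
  commands=[
    {"x":0,"y":1.5,"z":0,"rx":0,"ry":0,"rz":0,"jaw":0},
    {"x":0,"y":0,"z":0,"rx":0,"ry":0,"rz":0,"jaw":0},
    {"x":0,"y":0,"z":0,"rx":0,"ry":0,"rz":0,"jaw":0},
  ],
)

```text
clock: 6.35
tcp_pos: [0.5492, -0.1258, 0.1008]
eef_rot: [0.809, 0.587, -0.001, -0.001]
contact_force: [-8.0, 0.9, 3.2]
opening: -0.0002
grip_force: 4.0
```

Request:
play_rows(
  commands=[
    {"x":0,"y":1.5,"z":0,"rx":0,"ry":0,"rz":0,"jaw":0},
    {"x":0,"y":0,"z":0,"rx":0,"ry":0,"rz":0,"jaw":0},
    {"x":0,"y":0,"z":0,"rx":0,"ry":0,"rz":0,"jaw":0},
  ],
)

```text
clock: 6.65
tcp_pos: [0.5506, -0.126, 0.1008]
eef_rot: [0.809, 0.587, -0.001, -0.002]
contact_force: [-7.3, 3.4, 3.1]
opening: 0.0003
grip_force: 4.1
```

Run:
```python
from h import *
c=vision.camera("top");i=c["color"][150:270,280:440]
cv2.imwrite("pics/p1.png",cv2.resize(np.clip(i*1.7,0,255).astype('uint8'),None,fx=4,fy=4,interpolation=cv2.INTER_CUBIC))
s=arm.observe();print(s["tcp_pos"],s["contact_force"],s["grip_force"])
```

```text
[ 0.55061876 -0.12598439  0.10082088] [-7.63002531  2.75195848  2.21335694] 4.0776200126856565
```

View pics/p1.png

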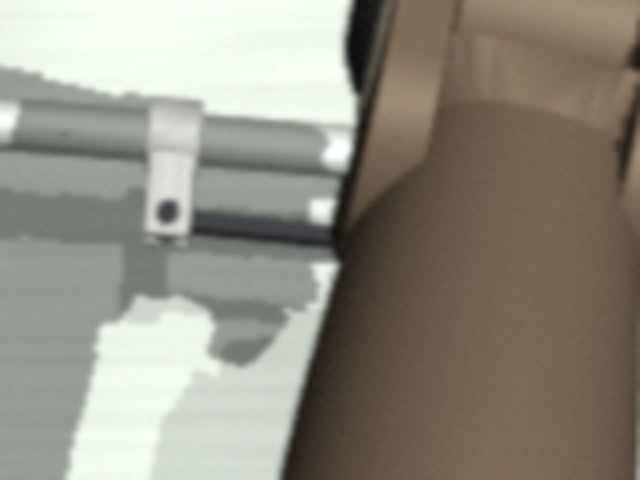

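From above, the blade runs from about (190,222) to (335,236), almost parallel to the bar. It's therefore close to its stop. I'll go on in 1 mm steps.

Request:
play_rows(
  commands=[
    {"x":0,"y":1,"z":0,"rx":0,"ry":0,"rz":0,"jaw":0},
    {"x":0,"y":0,"z":0,"rx":0,"ry":0,"rz":0,"jaw":0},
    {"x":0,"y":0,"z":0,"rx":0,"ry":0,"rz":0,"jaw":0},
  ],
)

```text
clock: 7.0
tcp_pos: [0.5508, -0.1261, 0.1008]
eef_rot: [0.809, 0.587, -0.001, -0.002]
contact_force: [-10.2, 3.1, 4.3]
opening: -0.0003
grip_force: 5.4
```

Request:
play_rows(
  commands=[
    {"x":0,"y":1,"z":0,"rx":0,"ry":0,"rz":0,"jaw":0},
    {"x":0,"y":0,"z":0,"rx":0,"ry":0,"rz":0,"jaw":0},
    {"x":0,"y":0,"z":0,"rx":0,"ry":0,"rz":0,"jaw":0},
  ],
)

```text
clock: 7.3
tcp_pos: [0.551, -0.1261, 0.1008]
eef_rot: [0.809, 0.587, -0.001, -0.003]
contact_force: [-12.9, 4.0, 6.4]
opening: 0.0002
grip_force: 6.9
```

The stop is reached: the force rises steeply while the tool barely advances. I'll hold here.

Request:
play_rows(
  commands=[
    {"x":0,"y":0.5,"z":0,"rx":0,"ry":0,"rz":0,"jaw":0},
    {"x":0,"y":0,"z":0,"rx":0,"ry":0,"rz":0,"jaw":0},
    {"x":0,"y":0,"z":0,"rx":0,"ry":0,"rz":0,"jaw":0},
    {"x":0,"y":0,"z":0,"rx":0,"ry":0,"rz":0,"jaw":0},
    {"x":0,"y":0,"z":0,"rx":0,"ry":0,"rz":0,"jaw":0},
  ],
)

```text
clock: 7.8
tcp_pos: [0.5511, -0.1261, 0.1007]
eef_rot: [0.809, 0.588, -0.002, -0.003]
contact_force: [-14.3, 4.9, 7.7]
opening: -0.0
grip_force: 7.6
```

Request:
play_rows(
  commands=[
    {"x":0,"y":0,"z":0,"rx":0,"ry":0,"rz":0,"jaw":0},
    {"x":0,"y":0,"z":0,"rx":0,"ry":0,"rz":0,"jaw":0},
    {"x":0,"y":0,"z":0,"rx":0,"ry":0,"rz":0,"jaw":0},
    {"x":0,"y":0,"z":0,"rx":0,"ry":0,"rz":0,"jaw":0},
    {"x":0,"y":0,"z":0,"rx":0,"ry":0,"rz":0,"jaw":0},
  ],
)

```text
clock: 8.3
tcp_pos: [0.5511, -0.1261, 0.1007]
eef_rot: [0.809, 0.588, -0.002, -0.003]
contact_force: [-14.2, 4.7, 7.7]
opening: 0.0003
grip_force: 7.6
```

Request:
play_rows(
  commands=[
    {"x":0,"y":0,"z":0,"rx":0,"ry":0,"rz":0,"jaw":0},
    {"x":0,"y":0,"z":0,"rx":0,"ry":0,"rz":0,"jaw":0},
    {"x":0,"y":0,"z":0,"rx":0,"ry":0,"rz":0,"jaw":0},
    {"x":0,"y":-1,"z":0,"rx":0,"ry":0,"rz":0,"jaw":0},
    {"x":0,"y":-1.5,"z":0,"rx":0,"ry":0,"rz":0,"jaw":0},
  ],
)

```text
clock: 8.8
tcp_pos: [0.5503, -0.1259, 0.1008]
eef_rot: [0.809, 0.587, -0.001, -0.002]
contact_force: [-7.4, 1.9, 2.6]
opening: -0.0001
grip_force: 4.1
```

Request:
play_rows(
  commands=[
    {"x":0,"y":-2,"z":0,"rx":0,"ry":0,"rz":0,"jaw":0},
    {"x":0,"y":-2.5,"z":0,"rx":0,"ry":0,"rz":0,"jaw":0},
    {"x":0,"y":-2.5,"z":0,"rx":0,"ry":0,"rz":0,"jaw":0},
    {"x":0,"y":-2.5,"z":0,"rx":0,"ry":0,"rz":0,"jaw":0},
    {"x":0,"y":-2.5,"z":0,"rx":0,"ry":0,"rz":0,"jaw":0},
  ],
)

```text
clock: 9.3
tcp_pos: [0.5392, -0.1234, 0.1009]
eef_rot: [0.81, 0.587, -0.001, -0.001]
contact_force: [-6.8, -2.0, 2.0]
opening: -0.0002
grip_force: 3.4
```

Request:
play_rows(
  commands=[
    {"x":0,"y":-2.5,"z":0,"rx":0,"ry":0,"rz":0,"jaw":0},
    {"x":0,"y":-2.5,"z":0,"rx":0,"ry":0,"rz":0,"jaw":0},
    {"x":0,"y":-2.5,"z":0,"rx":0,"ry":0,"rz":0,"jaw":0},
    {"x":0,"y":-2.5,"z":0,"rx":0,"ry":0,"rz":0,"jaw":0},
    {"x":0,"y":-2.5,"z":0,"rx":0,"ry":0,"rz":0,"jaw":0},
  ],
)

```text
clock: 9.8
tcp_pos: [0.5277, -0.1197, 0.1009]
eef_rot: [0.81, 0.587, -0.001, -0.0]
contact_force: [-5.5, -1.6, 1.8]
opening: 0.0002
grip_force: 2.5
```

Request:
play_rows(
  commands=[
    {"x":0,"y":-2.5,"z":0,"rx":0,"ry":0,"rz":0,"jaw":0},
    {"x":0,"y":-2.5,"z":0,"rx":0,"ry":0,"rz":0,"jaw":0},
    {"x":0,"y":-2.5,"z":0,"rx":0,"ry":0,"rz":0,"jaw":0},
    {"x":0,"y":-2.5,"z":0,"rx":0,"ry":0,"rz":0,"jaw":0},
    {"x":0,"y":-2.5,"z":0,"rx":0,"ry":0,"rz":0,"jaw":0},
  ],
)

```text
clock: 10.3
tcp_pos: [0.5167, -0.115, 0.101]
eef_rot: [0.809, 0.587, 0.0, -0.0]
contact_force: [-2.8, 1.9, -0.4]
opening: 0.0
grip_force: 1.7
```

Request:
play_rows(
  commands=[
    {"x":0,"y":-2,"z":0,"rx":0,"ry":0,"rz":0,"jaw":0},
    {"x":0,"y":-2,"z":0,"rx":0,"ry":0,"rz":0,"jaw":0},
    {"x":0,"y":-2,"z":0,"rx":0,"ry":0,"rz":0,"jaw":0},
    {"x":0,"y":-3,"z":0,"rx":0,"ry":0,"rz":0,"jaw":0},
    {"x":0,"y":-5,"z":0,"rx":0,"ry":0,"rz":0,"jaw":0},
  ],
)

```text
clock: 10.8
tcp_pos: [0.5043, -0.1113, 0.1018]
eef_rot: [0.809, 0.587, 0.0, 0.001]
contact_force: [0.2, 0.5, 0.6]
opening: -0.0
grip_force: 0.0
```

Request:
play_rows(
  commands=[
    {"x":0,"y":-12,"z":0,"rx":0,"ry":0,"rz":0,"jaw":0},
    {"x":0,"y":-15,"z":0,"rx":0,"ry":0,"rz":0,"jaw":0},
    {"x":0,"y":-15,"z":0,"rx":0,"ry":0,"rz":0,"jaw":0},
    {"x":0,"y":-15,"z":-10,"rx":0,"ry":0,"rz":0,"jaw":0},
    {"x":0,"y":-15,"z":-20,"rx":0,"ry":0,"rz":0,"jaw":0},
  ],
)

```text
clock: 11.3
tcp_pos: [0.4329, -0.0882, 0.1304]
eef_rot: [0.809, 0.587, -0.001, -0.001]
contact_force: [0.0, 0.6, 0.4]
opening: -0.0002
grip_force: 0.0
```

Request:
play_rows(
  commands=[
    {"x":0,"y":-20,"z":-20,"rx":0,"ry":0,"rz":0,"jaw":0},
    {"x":0,"y":-20,"z":-20,"rx":0,"ry":0,"rz":0,"jaw":0},
    {"x":0,"y":-10,"z":-10,"rx":0,"ry":0,"rz":0,"jaw":0},
    {"x":0,"y":0,"z":0,"rx":0,"ry":0,"rz":0,"jaw":0},
    {"x":0,"y":0,"z":0,"rx":0,"ry":0,"rz":0,"jaw":0},
  ],
)

```text
clock: 11.8
tcp_pos: [0.3879, -0.0732, 0.181]
eef_rot: [0.809, 0.587, 0.0, 0.0]
contact_force: [0.4, 0.0, -0.7]
opening: 0.0003
grip_force: 0.0
```

Run:
```python
from h import *
c=vision.camera("top");cv2.imwrite("pics/end.png",c["color"])
s=arm.observe();print(s["tcp_pos"],s["contact_force"],abs(s["dq"]).max())
```

```text
[ 0.38790818 -0.07326316  0.18051197] [-0.24348239  0.12779292 -0.6133672 ] 0.012272844359177597
```

View pics/end.png

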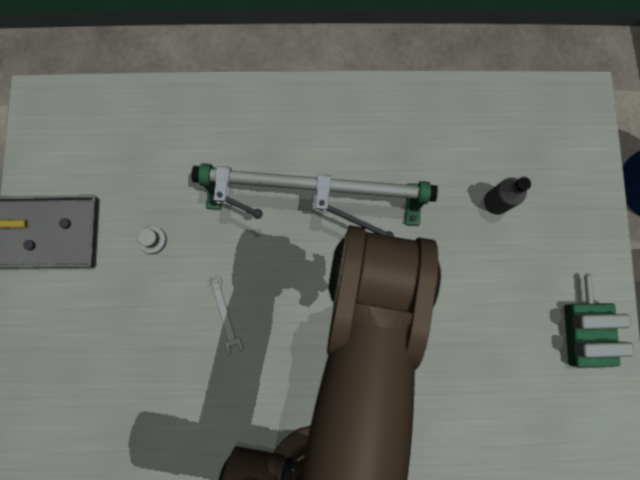

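The lever is back out, with its ball near (389,236) as at the start. The wrench, bush and bottle haven't moved, and the arm is clear and still. I'm handing the job in.

```bash
python3 -c "
from workcell import order;print(order.job_done())"
```

```text
the job is handed in; nothing more can be done
None
```

I pressed the brake lever to its stop, held it there for about 1.5 s at roughly 15 N, eased it back out under the fingers and moved clear; the job is handed in, no verdict came back, and in the last picture the arm hid the brush.

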